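Free a locked centrifuge lid with the emergency release pin

TASK

The power is out and the samples are locked inside the bench centrifuge. Take the red-handled release pin from the tool rack, feel its tip into the small access hole in the orange plate in front of the lid, and press softly, never forcing it, until the hidden latch lets go and the lid springs up. Then put the pin back upright in the rack hole it came from and swing the lid right up so that it stands open, leaving everything else on the bench undisturbed.

Things in the scene. Friction and masses are not known exactly. Their poses are not given: they have to be found in the camera images.
- centrifuge: Off-white bench micro-centrifuge, fixed, about 295 mm deep, 226 mm wide. Origin on the bench under its middle; x points from its front (blue sloping control panel, nearest the robot) to its rear, y to its left as the robot sees it. Its flat front deck is 130 mm above the bench, from x = -130 to -62 mm; the shut lid begins at x = -61 mm, its top 20 mm above the deck.
- release_hole (a point): Nominal centre of the round access hole at the top of its 46 mm square orange plate (132 mm above the bench); axes as the centrifuge's. The plate is clipped in with play: the true 8 mm hole lies up to 3 mm off along x and along y. It goes 14 mm straight down, no lead-in. Unseen below it a spring plunger (20 mm pad) waits 17 to 33 mm under the plate's face (varies); see pin_tip.
- lid (a joint): Angle of the centrifuge lid, rad: 0 = shut and latched; once unlatched it springs up by itself to about 0.2 to 0.3 within a second; fully open against its stop at 1.35. It opens upward about its rear edge, is balanced and stays where it is left; raising it needs under 3 N at the bar.
- lid_bar (a point): Middle of the grey round grip bar on the lid, 12 mm thick, 106 mm long (along the centrifuge's y), its underside 30 mm clear of the lid's top, on two posts 94 mm apart. The lid's front edge is 21 mm nearer the front than the bar. The bar's centre is 186 mm above the bench when shut.
- lid_hinge (a point): Point on the lid's hinge axis, mid-way along the lid's rear edge, 130 mm above the bench; axes as the centrifuge's, the hinge axis is its y. The lid bar circles it at a radius of 155 mm: shut, the bar is 145 mm nearer the front and 56 mm higher than the hinge; with lid angle a it turns up and rearward by a.
- pin_grip (a point): Centre of the release pin's flat red handle, 14 mm (its x) by 30 mm (its y) by 45 mm high; pin z is up along the pin. The pin stands loose in one of the three holes of the tool rack, with its handle's underside on the rack's top. Mass 60 g.
- pin_tip (a point): Flat lower end of the pin's steel rod: 6 mm thick, 80 mm long below the handle, 102.5 mm straight below the handle's centre. The plunger under the hole yields from about 3 N, frees the lid after about 5 mm of travel at 5 to 8 N and has a hard stop at 8 mm. More than 20 N from the pin on plate, deck or plunger breaks the plastic.
- tool_rack: Blue tool rack fixed to the bench, 60 by 200 mm, its top plate 85 mm above the bench; origin on the bench under its middle. Three 12 mm through holes in a row along its y, at y = -55, 0 and +55 mm; the pin and two other tools stand in them in any order. The handle's underside rests on the 8 mm top plate.
- screwdriver_grip (a point): Centre of the round yellow handle (26 mm thick, 50 mm high) of a small screwdriver standing in the rack; to be left alone.
- scriber_grip (a point): Centre of the round wooden handle (18 mm thick, 55 mm high) of a scriber standing in the rack; to be left alone.
- wash_bottle: White wash bottle with red cap and spout, 70 mm wide, 200 mm high; origin at the centre of its underside; to be left alone.
- beaker: Glass beaker, 68 mm wide, 85 mm high; origin at the centre of its underside; to be left alone.
- flask: Amber conical flask, 82 mm wide, 118 mm high; origin at the centre of its underside; to be left alone.
- blue_cap: Blue bottle cap lying open side up, 44 mm wide, 20 mm high; origin at the centre of its underside; to be left alone.

How it is judged (in metres and radians):
On the way:
1. with the pin's tip down the access hole (more than 12 mm below the plate's face), the latch has let go and the lid has sprung up past 0.1 rad (z of pin_tip in the frame of release_hole below -0.012 m and horizontal distance between pin_tip and release_hole below 0.01 m and value of joint lid above 0.1 rad), for 0.1 s.
At the end, for the whole second after the job is handed in: The lid stands open at more than 1.1 rad and is still; the release pin is back, upright and at rest, in the rack hole it came from (tip and handle within 12 mm of where they were) (value of joint lid above 1.1 rad and velocity of joint lid below 0.05 rad/s and distance of each of pin_tip, pin_grip from where it was at the start of the episode below 0.012 m and linear speed of release_pin below 0.02 m/s); the robot touches nothing.
It fails at once if the pin is forced: it presses on the centrifuge or its latch with more than 20 N (contact force between release_pin and centrifuge above 20 N).
It fails at once if another tool in the rack is moved more than 20 mm (distance of any of screwdriver_grip, scriber_grip from where it was at the start of the episode above 0.02 m).
It fails at once if a bottle, beaker, flask or cap on the bench is moved more than 20 mm (distance of any of wash_bottle, beaker, flask, blue_cap from where it was at the start of the episode above 0.02 m).
It also fails if it takes over 72 s, if anything falls off the work surface, if the arm or the gripper's body presses on something with over 40 N, if the wrist force passes 120 N, or if a joint passes its speed limit or range.

ROBOT

A 6-joint arm with a two-finger parallel gripper is mounted at the origin on the work surface. World frame = base frame: x ahead of the robot, y to its left, z up, the work surface at z = 0. Lengths are in mm, angles in rad, forces in N, time in s.
With the tool pointing down it reaches from about 350 to 975 mm from the base axis. Payload 17.4 kg.
Tool frame: the origin (TCP) lies midway between the tips of the shut fingers; the grasp point (between the pads) lies 19 mm behind it (arm.tcp_to_grasp is the distance from the TCP to the grasp point, in mm); z points along the fingers, y is the direction in which the jaws open and shut (so a half turn about z gives the same grasp; the last joint's range is limited). The gripper opens to 85 mm and grips with 20 to 120 N. Pads are 22 mm wide; open, the fingers measure 114 mm over their backs; the gripper's body (76 mm by 85 mm) begins 54 mm behind the grasp point. The pads swing forward as they close: fully open they stand 13 mm farther back than shut.
Start: joints at [-1.32, 0.116, 1.442, -0, 1.584, -0.038], TCP at [192.232, -647.054, 231.303] pointing down, gripper open.
Joint ranges: [-2.83, 2.83], [-0.83, 2.19], [0.07, 2.5], [-1.14, 4.28], [0.01, 3], [-2.97, 2.97]. Speed limits (rad/s): [1.89, 1.89, 2.22, 3.14, 3.14, 3.14].

INTERFACE

Orientations are given as a rotation vector (axis times angle).
In Python, from workcell import telemetry, eyes, finish_job, spotter, arm gives the robot as it stands.
- The arm moves only by the tool drive_tool, never from a script. Its argument "targets" is a list of rows, each a list of 4 numbers: the shift along the tool's x, y, z in units of 50 mm (1.0 is 50 mm), then the turn about the tool's z in units of 5 degrees (1.0 is 5 degrees). In form: [[tx, ty, tz, roll], ...]. A call has exactly 8 rows; each row shifts and turns the pose as measured when the row begins, along the tool's axes as they then stand; what a row does not reach is not made up. A row lasts 1/8 s, in which the tool goes at most 62.5 mm and 10.7 degrees, less where a joint would pass 70% of its speed; a pose out of reach is approached as far as the arm can. A call is refused whole if a number of a shift passes 1 or a number of a turn 1, either way. A call with a gripper value outside its range is refused whole. "hand" is the opening in per cent of the stroke, from 0 (shut) to 100 (fully open), set as the call begins (left out, the last holds). The fingers move at their own pace and stop on an object; "newtons" is the grip in N (left out, the last holds). Time passes only in rows, so rows that do not move let the fingers close, or fill a call up. It gives the time, the measured TCP pose, the force and the opening at its end, in the units of the state.
- telemetry.observe(): the state, without advancing time (a new reading comes with each control period).
- eyes.capture(name): name is "scene" or "top" or "wrist"; returns (picture, depth): 400x640x3 uint8, red, green, blue; 400x640 float32, mm along the optical axis (not along the pixel's ray), 0 where there is no reading.
- eyes.camera_params(name): a dict with "camera_matrix" (3x3 intrinsics, pixels), "dist_coeffs" ([k1, k2, p1, p2, k3] as OpenCV has them; the pictures are not rectified), "position" and "orientation" of the camera in the world; the wrist camera has in their place "tool_from_camera" (4x4, takes a point from camera to tool coordinates, whose origin is the TCP and whose axes are the flange's). Camera axes: x right, y up, looking along -z (the intrinsics and any distortion apply to the point x, -y, -z); pixel columns grow to the right and rows downward; lengths in mm; the calibration is good to about 2 mm. A picture is of the moment at which its call begins: read the wrist's pose just before it. camera_params takes no time and is no camera call.
- finish_job(): hands the job in, once; it reports no verdict.
Trained networks look in the newest picture that a camera, given by its name, has taken for a name from the list of things; names that differ only in an ending like _2 or _b are one class to them, and where a whole thing is asked for, a point or a joint stands for the part that bears it (a point fixed in the world has none). Each returns a list of dicts, best first, with "p" (0 to 1); they miss things now and then, are a little off and sometimes report something else, mostly with a low value. They report only what shows in the picture. A call takes as long as a camera call.
- spotter.recognise(camera, name): "bbox" ([centre column, centre row, width, height] in pixels, round what is visible of it).
The state is a dict: "clock": time; "q": joint angles; "qvel": joint speeds; "joint_torque": joint torques, N m; "position": TCP position; "orientation": TCP orientation; "wrist_force": force on the tool from outside, world axes, zero at the start; "ft_torque": the same for the moment, N m; "width": opening from 0.0 (shut) to 1.0 (fully open).
Only numpy, scipy, OpenCV 4.12 (cv2) and the standard library are available. Lean on these libraries where they do the work, as an engineer would, in place of code of your own. Each camera call takes 0.05 s, during which the arm holds its last target. There are 200 camera calls.

## Working session

There is one attempt and no reset: what is moved stays moved. The work goes in short steps, Python scripts to look and compute and a tool call to move; the robot and the scene stay as the last step left them, time stands still between calls to the robot, and variables do not carry over. Pictures are saved under pics/ and viewed, about 8 in all and at most 12, crops included, and the job is handed in when it is done.

Besides the shell and the picture viewer there is one more tool, called after "Request:" in YAML: its name, and indented under it one key for each argument. drive_tool: Moves the arm, as the interface text tells. Its arguments: {"type":"object","properties":{"targets":{"type":"array"},"hand":{"type":"number"},"newtons":{"type":"number"}},"required":["targets"]}

```bash
mkdir -p pics; ls
cat > h.py <<'E'
import numpy as np, cv2
from scipy.spatial.transform import Rotation as R
from workcell import telemetry, eyes, finish_job, spotter, arm
def cam(name):
    p=eyes.camera_params(name); K=np.array(p["camera_matrix"]); d=np.array(p["dist_coeffs"])
    if "tool_from_camera" in p:
        s=telemetry.observe(); T=np.eye(4); T[:3,:3]=R.from_rotvec(s["orientation"]).as_matrix(); T[:3,3]=s["position"]
        T=T@np.array(p["tool_from_camera"])
    else:
        T=np.eye(4); o=np.array(p["orientation"]); T[:3,:3]=R.from_rotvec(o).as_matrix() if o.size==3 else o; T[:3,3]=p["position"]
    return K,d,T
def ray(c,uv):
    K,d,T=c; n=cv2.undistortPoints(np.array(uv,float).reshape(-1,1,2),K,d)[:,0]
    return np.c_[n[:,0],-n[:,1],-np.ones(len(n))]@T[:3,:3].T, T[:3,3]
def at_z(c,uv,z):
    r,o=ray(c,uv); return o+r*((z-o[2])/r[:,2])[:,None]
def at_d(c,uv,dep):
    r,o=ray(c,uv); return o+r*np.reshape(dep,(-1,1))
def proj(c,P):
    K,d,T=c; q=(np.atleast_2d(P)-T[:3,3])@T[:3,:3]
    return cv2.projectPoints(q*[1,-1,-1],np.zeros(3),np.zeros(3),K,d)[0][:,0]
def cloud(c,dep):
    v,u=np.mgrid[0:400,0:640]; return at_d(c,np.c_[u.ravel(),v.ravel()],dep.ravel()).reshape(400,640,3)
def save(n,im): cv2.imwrite("pics/"+n,im[...,::-1])
E
python3 - <<'E'
from h import *
s=telemetry.observe(); print({k:np.round(v,3) for k,v in s.items()}, arm.tcp_to_grasp)
for n in("top","scene"):
    c=cam(n); im,dep=eyes.capture(n); save(n+"0.png",im); np.savez(n+"0.npz",im=im,dep=dep); print(n,c[0].round(1).tolist(),c[1],c[2].round(3).tolist())
    P=cloud(c,dep)
    for k in "centrifuge release_hole lid_bar lid pin_grip tool_rack screwdriver_grip scriber_grip wash_bottle beaker flask blue_cap".split():
        for r in spotter.recognise(n,k)[:2]:
            b=r["bbox"]; u,v=int(np.clip(b[0],0,639)),int(np.clip(b[1],0,399)); print(k,round(r["p"],2),np.round(b,1),P[v,u].round(0),dep[v,u]>0)
E
```

```text
pics
{'clock': np.float64(0.0), 'q': array([-1.32 ,  0.116,  1.442,  0.   ,  1.584, -0.038]), 'qvel': array([-0.001,  0.001, -0.   ,  0.001, -0.001,  0.001]), 'joint_torque': array([ 1.0000e-03, -7.3199e+01, -6.3249e+01,  0.0000e+00,  6.0000e-03,
        0.0000e+00]), 'position': array([ 192.195, -646.863,  230.577]), 'orientation': array([-3.108, -0.452,  0.   ]), 'wrist_force': array([ 0.024, -0.532,  0.534]), 'ft_torque': array([ 0.004, -0.014,  0.013]), 'width': np.float64(0.995)} 18.700000000000003
top [[407.4, 0.0, 317.5], [0.0, 407.4, 196.8], [0.0, 0.0, 1.0]] [0.00643905 0.         0.         0.         0.        ] [[0.025, 0.991, -0.133, 402.765], [-0.999, 0.027, 0.018, 14.076], [0.021, 0.132, 0.991, 1364.954], [0.0, 0.0, 0.0, 1.0]]
centrifuge 0.9 [327.8 210.6  91.7 108.1] [522. -35. 190.] True
release_hole 0.81 [326.5 208.5  88.7 110. ] [528. -32. 188.] True
release_hole 0.48 [178.1 180.8  30.5  27.9] [607. 417. 135.] True
lid_bar 0.66 [330.8 190.8  77.7  67. ] [587. -45. 151.] True
lid_bar 0.62 [224.2 232.4  67.7  29.7] [456. 281.  82.] True
lid 0.86 [330.5 192.1  77.8  71.
[... 990 characters left out ...]
3 [310.6 208.3  96.9  85. ] [593. -37. 148.] True
pin_grip 0.63 [454.8 282.6  19.3  27.3] [458. 340. 105.] True
tool_rack 0.77 [431.  283.2  78.3  60.3] [453. 286.   5.] True
tool_rack 0.26 [240.3 130.6  21.5  26.9] [ 513. -485.   30.] True
screwdriver_grip 0.54 [327.6 218.8 136.1 118.7] [583.  17. 153.] True
screwdriver_grip 0.47 [417.2 258.6  15.   17.3] [488. 240. 129.] True
wash_bottle 0.69 [326.3 217.9 132.4 117.1] [584.  14. 154.] True
wash_bottle 0.61 [440.5 355.2  40.3  55.1] [631. 434. 137.] True
beaker 0.87 [239.2 130.   25.1  25.8] [ 516. -487.   31.] True
flask 0.78 [244.4 155.4  20.9  39.7] [ 577. -368.   56.] True
blue_cap 0.66 [289.5 138.2  11.   15.6] [ 403. -367.    5.] True
```

Run:
```python
from h import *
a=np.load("top0.npz")["im"][130:290,150:480]; b=np.load("scene0.npz")["im"][110:390,230:510]
a=cv2.resize(a,None,fx=2.4,fy=2.4,interpolation=cv2.INTER_CUBIC)[:384]
save("a.png",a)
b=cv2.resize(b,None,fx=2.1,fy=2.1,interpolation=cv2.INTER_CUBIC); save("b.png",b)
for n in("top","scene"):
    f=np.load(n+"0.npz"); P=cloud(cam(n),f["dep"]); im=f["im"]
    hsv=cv2.cvtColor(im,cv2.COLOR_RGB2HSV).astype(int); 
    # orange plate
    reg=(abs(P[...,0]-480)<90)&(abs(P[...,1]+20)<110)&(P[...,2]>100)
    m=reg&(hsv[...,0]>5)&(hsv[...,0]<22)&(hsv[...,1]>130)
    v,u=np.nonzero(m); print(n,"orange",len(u),u.mean(),v.mean(),P[m].mean(0).round(1), cv2.minAreaRect(np.float32(P[m][:,:2])))
    m=(abs(P[...,0]-460)<60)&(abs(P[...,1]-285)<110)&(P[...,2]>92)
    for nm,lo,hi in(("red",-1,6),("wood/yel",10,35)):
        mm=m&(((hsv[...,0]>lo)&(hsv[...,0]<hi))|((nm=="red")&(hsv[...,0]>172)))&(hsv[...,1]>90)
        k,l,st,ce=cv2.connectedComponentsWithStats(mm.astype(np.uint8))
        for i in range(1,k):
            if st[i,4]>8: print(nm,st[i],np.median(P[l==i],0).round(1),P[l==i].min(0).round(0),P[l==i].max(0).round(0),hsv[l==i].mean(0).round())
    m=(abs(P[...,0]-460)<80)&(abs(P[...,1]-285)<140)&(abs(P[...,2]-85)<6)&(hsv[...,0]>95)&(hsv[...,0]<130)
    print("rack",m.sum(),cv2.minAreaRect(np.float32(P[m][:,:2])))
    m=(abs(P[...,0]-530)<200)&(abs(P[...,1]+30)<150)&(P[...,2]>110)
    r=cv2.minAreaRect(np.float32(P[m][:,:2]));print("cf",r)
    m=m&(P[...,2]>176)&(P[...,2]<200); print("bar",m.sum(),P[m].mean(0),cv2.minAreaRect(np.float32(P[m][:,:2])))
```

```text
top orange 218 309.3715596330275 225.05963302752295 [472.   29.4 188.1] ((451.53179931640625, 32.53694152832031), (47.83982849121094, 92.6671142578125), 83.42890930175781)
red [197 231  13   5  54] [449.3 334.  128.4] [443. 323.  96.] [455. 353. 136.] [ 28. 206. 209.]
wood/yel [234 222  10   8  60] [475.6 228.9 130.6] [465. 219.  96.] [485. 242. 139.] [ 25. 190. 174.]
wood/yel [217 226   8   6  37] [462.3 281.3 136.6] [456. 276. 100.] [471. 291. 143.] [ 16. 139. 177.]
rack 782 ((464.68292236328125, 285.471435546875), (50.273406982421875, 190.37985229492188), 13.879201889038086)
cf ((539.7546997070312, -35.80213928222656), (226.45233154296875, 289.2362976074219), 77.25447082519531)
bar 153 [524.29023622 -32.04272673 190.73200163] ((524.6437377929688, -32.27694320678711), (105.39805603027344, 11.847476959228516), 77.68042755126953)
scene orange 245 360.58367346938775 202.62448979591838 [476.8  31.2 131.9] ((477.2326965332031, 31.053897857666016), (46.879173278808594, 44.406211853027344), 77.33362579345703)
red [450 271  14  17 140] [455.9 342.2 125.3] [444. 326.  92.] [461. 354. 133.] [ 93. 212. 153.]
wood/yel [411 250  13  15 127] [485.3 236.4 126.1] [467. 223.  93.] [491. 246. 138.] [ 24. 205. 148.]
wood/yel [432 261  11  14  86] [470.  288.4 131.1] [458. 279.  93.] [476. 295. 141.] [ 14. 130. 142.]
rack 1100 ((464.779296875, 287.1697082519531), (54.16655349731445, 189.7263946533203), 14.098739624023438)
cf ((545.255859375, -36.26220703125), (229.46884155273438, 280.8775634765625), 77.31380462646484)
bar 194 [527.52161976 -27.89642402 189.55785691] ((525.3734741210938, -32.34920120239258), (108.50094604492188, 12.772851943969727), 77.37759399414062)
```

View pics/a.png

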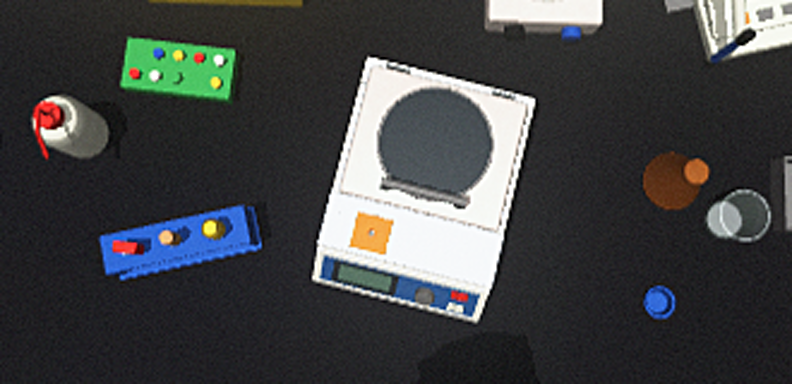

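View pics/b.png

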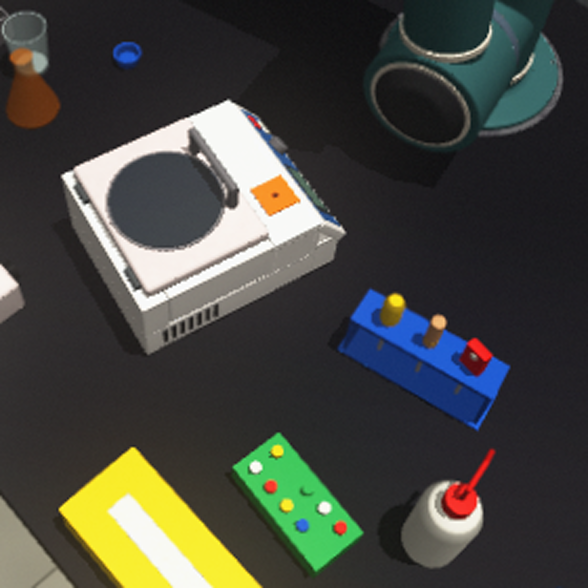

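The pictures show the red pin at the rack's left hole (scene px ~457,280), with scriber and yellow screwdriver to its right. The orange plate and its dark hole are at scene px ~(361,203). The measured sizes match those given. The centrifuge yaw is about -12.6° and the rack yaw about +14°.

```bash
cat >> h.py <<'E'
def st():
    s=telemetry.observe(); M=R.from_rotvec(s["orientation"]).as_matrix(); return np.array(s["position"]),np.arctan2(M[1,0],M[0,0]),M,s
def plan(wps,yaw=None,step=45.,n=None):
    """rows through world waypoints; yaw=angle of tool x, deg"""
    p,y,M,s=st(); y=np.degrees(y); rows=[]
    for w in wps:
        w=np.array(w,float)
        while np.linalg.norm(w-p)>.2 or (w is wps[-1] and 0):
            d=w-p; L=np.linalg.norm(d); d*=min(1,step/L); 
            dy=0 if yaw is None else np.clip((yaw-y+180)%360-180,-5,5)
            a=np.radians(y); t=np.array([d[0]*np.cos(a)+d[1]*np.sin(a), d[0]*np.sin(a)-d[1]*np.cos(a), -d[2]])/50
            rows.append([*t.round(3),round(-dy/5,2)]); p=p+d; y+=dy
    while yaw is not None and abs((yaw-y+180)%360-180)>.1:
        dy=np.clip((yaw-y+180)%360-180,-5,5); rows.append([0,0,0,round(-dy/5,2)]); y+=dy
    while len(rows)%8: rows.append([0,0,0,0])
    for i in range(0,len(rows),8): print(str([[float(v) for v in r] for r in rows[i:i+8]]).replace(" ",""))
def rep():
    p,y,M,s=st(); print("t",round(float(s["clock"]),2),p.round(2),"yaw",round(np.degrees(y),2),"tilt",np.degrees(np.arccos(-M[2,2])).round(2),"F",np.round(s["wrist_force"],2),"w",round(float(s["width"]),3),"q",np.round(s["q"],2))
E
python3 - <<'E'
from h import *
print(np.round(eyes.camera_params("wrist")["tool_from_camera"],3).tolist()); rep()
plan([[330,-560,330],[430,-200,340],[445,320,300]],104)
E
```

```text
[[0.001, 0.955, 0.296, 76.339], [1.0, -0.001, -0.0, -0.851], [-0.0, 0.296, -0.955, -141.636], [0.0, 0.0, 0.0, 1.0]]
t 1.3 [ 192.22 -647.05  231.31] yaw 16.55 tilt 0.0 F [-0.41  0.25 -0.46] w 1.003 q [-1.32  0.12  1.44  0.    1.58 -0.04]
[[0.741,-0.209,-0.466,-1.0],[0.756,-0.143,-0.466,-1.0],[0.766,-0.077,-0.466,-1.0],[0.77,-0.01,-0.466,-1.0],[0.18,0.013,-0.109,-1.0],[0.755,-0.489,-0.024,-1.0],[0.795,-0.421,-0.024,-1.0],[0.829,-0.35,-0.024,-1.0]]
[[0.856,-0.277,-0.024,-1.0],[0.877,-0.201,-0.024,-1.0],[0.891,-0.124,-0.024,-1.0],[0.899,-0.046,-0.024,-1.0],[0.899,0.033,-0.024,-1.0],[0.273,0.034,-0.007,-1.0],[0.897,-0.028,0.069,-1.0],[0.896,0.05,0.069,-1.0]]
[[0.888,0.128,0.069,-1.0],[0.874,0.205,0.069,-0.49],[0.864,0.242,0.069,-0.0],[0.864,0.242,0.069,-0.0],[0.864,0.242,0.069,-0.0],[0.864,0.242,0.069,-0.0],[0.864,0.242,0.069,-0.0],[0.864,0.242,0.069,-0.0]]
[[0.864,0.242,0.069,-0.0],[0.514,0.144,0.041,-0.0],[0.0,0.0,0.0,0.0],[0.0,0.0,0.0,0.0],[0.0,0.0,0.0,0.0],[0.0,0.0,0.0,0.0],[0.0,0.0,0.0,0.0],[0.0,0.0,0.0,0.0]]
```

Request:
drive_tool:
  targets:
    - [0.74, -0.21, -0.47, -1]
    - [0.76, -0.14, -0.47, -1]
    - [0.77, -0.08, -0.47, -1]
    - [0.77, -0.01, -0.47, -1]
    - [0.18, 0.01, -0.11, -1]
    - [0.75, -0.49, -0.02, -1]
    - [0.8, -0.42, -0.02, -1]
    - [0.83, -0.35, -0.02, -1]
  hand: 45
  newtons: 20

```text
clock: 2.3
position: [368.3, -424.1, 335.9]
orientation: [-2.751, -1.513, -0.001]
wrist_force: [-0.1, 0.1, 0.5]
width: 0.449
```

Request:
drive_tool:
  targets:
    - [0.86, -0.28, -0.02, -1]
    - [0.88, -0.2, -0.02, -1]
    - [0.89, -0.12, -0.02, -1]
    - [0.9, -0.05, -0.02, -1]
    - [0.9, 0.03, -0.02, -1]
    - [0.27, 0.03, 0, -1]
    - [0.9, -0.03, 0.07, -1]
    - [0.9, 0.05, 0.07, -1]

```text
clock: 3.3
position: [425.9, -91.3, 335.6]
orientation: [2.04, 2.386, 0.004]
wrist_force: [1.1, -0.3, 0.2]
width: 0.455
```

Run:
```python
from h import *
rep(); plan([[440,310,300]],104)
```

```text
t 3.3 [425.92 -91.35 335.63] yaw 98.93 tilt 0.18 F [ 1.14 -0.31  0.21] w 0.455 q [-0.27 -0.42  1.75  0.    1.81 -0.43]
[[0.88,0.17,0.08,-1.0],[0.862,0.246,0.08,-0.01],[0.862,0.247,0.08,-0.0],[0.862,0.247,0.08,-0.0],[0.862,0.247,0.08,-0.0],[0.862,0.247,0.08,-0.0],[0.862,0.247,0.08,-0.0],[0.862,0.247,0.08,-0.0]]
[[0.827,0.237,0.076,-0.0],[0.0,0.0,0.0,0.0],[0.0,0.0,0.0,0.0],[0.0,0.0,0.0,0.0],[0.0,0.0,0.0,0.0],[0.0,0.0,0.0,0.0],[0.0,0.0,0.0,0.0],[0.0,0.0,0.0,0.0]]
```

Request:
drive_tool:
  targets:
    - [0.95, 0.2, 0.09, -1]
    - [0.95, 0.27, 0.09, 0]
    - [0.95, 0.27, 0.09, 0]
    - [0.95, 0.27, 0.09, 0]
    - [0.95, 0.27, 0.09, 0]
    - [0.95, 0.27, 0.09, 0]
    - [0.95, 0.27, 0.09, 0]
    - [0.3, 0.1, 0, 0]

```text
clock: 4.3
position: [435.9, 282.5, 304.6]
orientation: [1.924, 2.476, 0.008]
wrist_force: [0.9, -0.3, -0.7]
width: 0.451
```

Run:
```python
from h import *
rep(); c=cam("wrist"); im,dep=eyes.capture("wrist"); np.savez("w1.npz",im=im,dep=dep); save("w1.png",im)
P=cloud(c,dep); hsv=cv2.cvtColor(im,cv2.COLOR_RGB2HSV).astype(int)
for k in("pin_grip","screwdriver_grip","scriber_grip"):
    for r in spotter.recognise("wrist",k)[:2]:
        b=r["bbox"]; print(k,r["p"],np.round(b),P[int(b[1]),int(b[0])].round(1))
m=((hsv[...,0]<6)|(hsv[...,0]>172))&(hsv[...,1]>120)&(hypot:=np.hypot(P[...,0]-452,P[...,1]-340)<40)&(P[...,2]>100)
print(m.sum(),np.percentile(P[m][:,2],[5,50,95]))
t=m&(P[...,2]>np.percentile(P[m][:,2],95)-4); print(P[t].mean(0),cv2.minAreaRect(np.float32(P[t][:,:2])))
k=(abs(P[...,2]-85)<4)&(hsv[...,0]>95)&(hsv[...,0]<130)&(hsv[...,1]>100); print("rack",np.median(P[k][:,2]),cv2.minAreaRect(np.float32(P[k][:,:2])))
```

```text
t 4.3 [435.92 282.5  304.62] yaw 104.3 tilt 0.44 F [ 0.88 -0.34 -0.73] w 0.451 q [ 0.53 -0.24  1.66 -0.    1.71  0.28]
pin_grip 0.92 [342. 143.  16.  30.] [450.3 340.  128.2]
screwdriver_grip 0.95 [342. 230.  21.  28.] [476.  242.7 133.1]
scriber_grip 0.77 [341. 189.  20.  18.] [461.9 291.8 137.6]
349 [124.29322418 128.80532042 130.16808527]
[449.97409584 340.96067212 135.61271735] ((436.7428894042969, 341.2634582519531), (28.4400577545166, 42.562599182128906), 86.3775634765625)
rack 83.96179427351103 ((464.6449890136719, 287.3221435546875), (50.232547760009766, 189.76345825195312), 14.092225074768066)
```

View pics/w1.png

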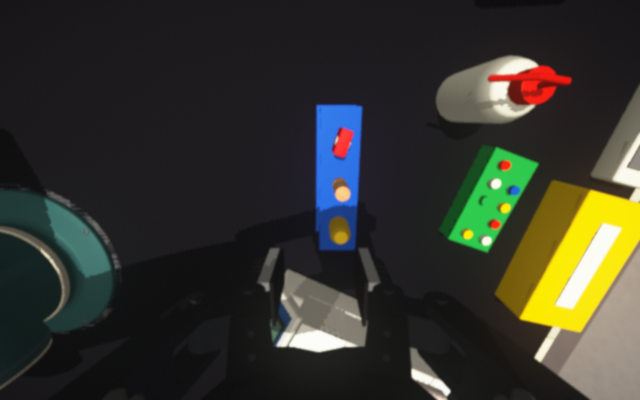

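Run:
```python
from h import *
f=np.load("w1.npz"); c=cam("wrist"); im=f["im"]; P=cloud(c,f["dep"]); hsv=cv2.cvtColor(im,cv2.COLOR_RGB2HSV).astype(int)
m=((hsv[...,0]<6)|(hsv[...,0]>172))&(hsv[...,1]>120); m[:100]=0;m[170:]=0;m[:,:320]=0;m[:,365:]=0
# bright = lit top face
v,u=np.nonzero(m); print(len(u),np.histogram(hsv[...,2][m],8))
for thr in (0,120,170):
    mm=m&(hsv[...,2]>thr); v,u=np.nonzero(mm); W=at_z(c,np.c_[u,v],130)[:,:2]
    r=cv2.minAreaRect(np.float32(W)); C=np.cov(W.T); e,V=np.linalg.eigh(C); print(thr,len(u),W.mean(0),r,np.degrees(np.arctan2(V[1,1],V[0,1]))%180,2*np.sqrt(3*e))
save("w1c.png",cv2.resize(im[105:210,300:400],None,fx=6,fy=6,interpolation=cv2.INTER_CUBIC)[:600])
```

```text
343 (array([  8,   4,   3,   5,   5,  10,  23, 285]), array([123.  , 139.25, 155.5 , 171.75, 188.  , 204.25, 220.5 , 236.75,
       253.  ]))
0 343 [451.20041796 337.91028402] ((451.2253112792969, 337.6519775390625), (28.316482543945312, 15.285517692565918), 85.01213836669922) 86.61046497620893 [14.29930369 28.04520955]
120 343 [451.20041796 337.91028402] ((451.2253112792969, 337.6519775390625), (28.316482543945312, 15.285517692565918), 85.01213836669922) 86.61046497620893 [14.29930369 28.04520955]
170 328 [451.52084255 337.82133549] ((451.6600646972656, 337.6412658691406), (28.267414093017578, 14.306517601013184), 86.318359375) 86.12165229406206 [13.58772006 27.91193379]
```

View pics/w1c.png

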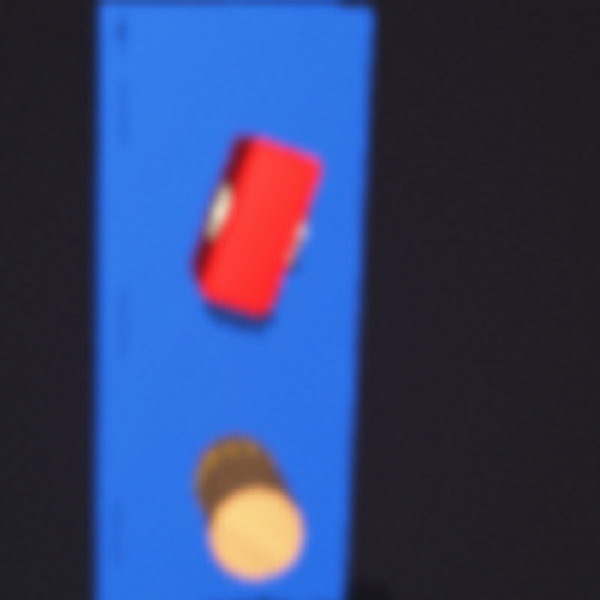

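Run:
```python
from h import *
rep(); plan([[451.6,338.5,250],[451.6,338.5,92]],86.3,25)
```

```text
t 4.5 [436.51 279.7  305.44] yaw 104.16 tilt 0.51 F [ 0.35 -0.33 -0.25] w 0.455 q [ 0.52 -0.24  1.66 -0.    1.71  0.28]
[[0.324,0.176,0.337,1.0],[0.338,0.148,0.337,1.0],[0.35,0.117,0.337,1.0],[0.104,0.025,0.097,0.57],[0.0,0.0,0.5,-0.0],[0.0,0.0,0.5,-0.0],[0.0,0.0,0.5,-0.0],[0.0,0.0,0.5,-0.0]]
[[0.0,0.0,0.5,-0.0],[0.0,0.0,0.5,-0.0],[0.0,0.0,0.16,-0.0],[0.0,0.0,0.0,0.0],[0.0,0.0,0.0,0.0],[0.0,0.0,0.0,0.0],[0.0,0.0,0.0,0.0],[0.0,0.0,0.0,0.0]]
```

Request:
drive_tool:
  targets:
    - [0.35, 0.18, 0.34, 1]
    - [0.37, 0.15, 0.34, 1]
    - [0.38, 0.12, 0.34, 1]
    - [0.12, 0.03, 0.1, 0.57]
    - [0, 0, 0.5, 0]
    - [0, 0, 0.5, 0]
    - [0, 0, 0, 0]
    - [0, 0, 0, 0]

```text
clock: 5.5
position: [457.7, 334.9, 202.7]
orientation: [2.31, 2.116, 0.023]
wrist_force: [-0.4, 0.3, 0.0]
width: 0.449
```

Run:
```python
from h import *
rep(); plan([[451.1,340.6,180],[451.1,340.6,92]],86.3,15)
```

```text
t 5.5 [457.71 334.91 202.73] yaw 84.96 tilt 0.97 F [-0.43  0.3   0.  ] w 0.449 q [ 0.59 -0.12  1.72 -0.01  1.52  0.68]
[[0.063,-0.087,0.28,-0.27],[0.04,-0.053,0.174,-0.0],[0.0,0.0,0.3,-0.0],[0.0,0.0,0.3,-0.0],[0.0,0.0,0.3,-0.0],[0.0,0.0,0.3,-0.0],[0.0,0.0,0.3,-0.0],[0.0,0.0,0.26,-0.0]]
```

Request:
drive_tool:
  targets:
    - [0.06, -0.09, 0.28, -0.27]
    - [0.04, -0.05, 0.17, 0]
    - [0, 0, 0.3, 0]
    - [0, 0, 0.3, 0]
    - [0, 0, 0.3, 0]
    - [0, 0, 0.3, 0]
    - [0, 0, 0, 0]
    - [0, 0, 0, 0]

```text
clock: 6.5
position: [452.4, 341.0, 115.4]
orientation: [2.284, 2.144, 0.024]
wrist_force: [0.5, 0.0, -0.2]
width: 0.447
```

```bash
cat >> h.py <<'E'
_r=rep
def rep():
    _r(); print("zaxis",st()[2][:,2].round(4), "ft",np.round(st()[3]["ft_torque"],2))
E
python3 - <<'E'
from h import *
rep(); plan([[451.1,340.6,92]],86.3,15)
E
```

```text
t 6.5 [452.43 340.96 115.37] yaw 86.4 tilt 1.02 F [ 0.51  0.02 -0.2 ] w 0.447 q [ 0.6  -0.08  1.83 -0.01  1.37  0.67]
zaxis [ 0.0173  0.0039 -0.9998] ft [-0.03  0.08 -0.02]
[[-0.006,-0.017,0.299,0.02],[-0.003,-0.009,0.168,-0.0],[0.0,0.0,0.0,0.0],[0.0,0.0,0.0,0.0],[0.0,0.0,0.0,0.0],[0.0,0.0,0.0,0.0],[0.0,0.0,0.0,0.0],[0.0,0.0,0.0,0.0]]
```

Request:
drive_tool:
  targets:
    - [-0.02, -0.025, 0.25, 0]
    - [0, 0, 0.2, 0]
    - [0, 0, 0, 0]
    - [0, 0, 0, 0]
    - [0, 0, 0, 0]
    - [0, 0, 0, 0]
    - [0, 0, 0, 0]
    - [0, 0, 0, 0]

```text
clock: 7.5
position: [452.0, 340.4, 92.8]
orientation: [2.283, 2.144, 0.027]
wrist_force: [-0.8, -0.0, 0.5]
width: 0.449
```

Request:
drive_tool:
  targets:
    - [0, 0, 0, 0]
    - [0, 0, 0, 0]
    - [0, 0, 0, 0]
    - [0, 0, 0, 0]
    - [0, 0, 0, 0]
    - [0, 0, 0, 0]
    - [0, 0, 0, 0]
    - [0, 0, 0, 0]
  hand: 0
  newtons: 30

```text
clock: 8.5
position: [452.0, 340.4, 92.9]
orientation: [2.283, 2.144, 0.028]
wrist_force: [0.5, 0.8, 1.1]
width: 0.158
```

Run:
```python
from h import *
rep()
```

```text
t 8.5 [452.05 340.41  92.9 ] yaw 86.4 tilt 1.14 F [0.51 0.75 1.08] w 0.158 q [ 0.6  -0.06  1.85 -0.01  1.33  0.67]
zaxis [ 0.0192  0.0052 -0.9998] ft [-0.05  0.01 -0.01]
```

Run:
```python
from h import *
plan([[451,340.4,265],[468,-8,265]],86.4,35)
```

```text
[[-0.0,-0.004,-0.7,-0.0],[-0.0,-0.004,-0.7,-0.0],[-0.0,-0.004,-0.7,-0.0],[-0.0,-0.004,-0.7,-0.0],[-0.0,-0.004,-0.642,-0.0],[-0.696,0.078,-0.0,-0.0],[-0.696,0.078,-0.0,-0.0],[-0.696,0.078,-0.0,-0.0]]
[[-0.696,0.078,-0.0,-0.0],[-0.696,0.078,-0.0,-0.0],[-0.696,0.078,-0.0,-0.0],[-0.696,0.078,-0.0,-0.0],[-0.696,0.078,-0.0,-0.0],[-0.696,0.078,-0.0,-0.0],[-0.672,0.075,-0.0,-0.0],[0.0,0.0,0.0,0.0]]
```

Request:
drive_tool:
  targets:
    - [0, 0.005, -0.2, 0]
    - [0, 0.01, -0.5, 0]
    - [0, 0.013, -0.7, 0]
    - [0, 0.013, -0.7, 0]
    - [0, 0.013, -0.7, 0]
    - [0, 0.013, -0.64, 0]
    - [0, 0, 0, 0]
    - [0, 0, 0, 0]

```text
clock: 9.5
position: [451.5, 338.8, 274.1]
orientation: [2.283, 2.144, 0.029]
wrist_force: [0.6, 0.9, -1.2]
width: 0.164
```

Request:
drive_tool:
  targets:
    - [-0.3, 0.04, 0, 0]
    - [-0.7, 0.08, 0, 0]
    - [-0.85, 0.08, 0, 0]
    - [-0.85, 0.08, 0, 0]
    - [-0.85, 0.08, 0, 0]
    - [-0.85, 0.08, 0, 0]
    - [-0.85, 0.08, 0, 0]
    - [-0.85, 0.08, 0, 0]

```text
clock: 10.5
position: [458.8, 19.7, 265.7]
orientation: [2.282, 2.15, 0.014]
wrist_force: [0.8, -0.5, -1.5]
width: 0.157
```

Run:
```python
from h import *
rep(); plan([[468,-8,245]],86.4,30)
```

```text
t 10.5 [458.83  19.69 265.66] yaw 86.59 tilt 0.65 F [ 0.84 -0.46 -1.5 ] w 0.157 q [-0.01 -0.38  1.83  0.    1.68  0.05]
zaxis [ 0.0112  0.0015 -0.9999] ft [ 0.   -0.03 -0.06]
[[-0.455,0.181,0.347,0.04],[-0.087,0.035,0.066,-0.0],[0.0,0.0,0.0,0.0],[0.0,0.0,0.0,0.0],[0.0,0.0,0.0,0.0],[0.0,0.0,0.0,0.0],[0.0,0.0,0.0,0.0],[0.0,0.0,0.0,0.0]]
```

Request:
drive_tool:
  targets:
    - [-0.25, 0.1, 0.15, 0]
    - [-0.1, 0.06, 0.15, 0]
    - [0, 0.02, 0.1, 0]
    - [0, 0, 0, 0]
    - [0, 0, 0, 0]
    - [0, 0, 0, 0]
    - [0, 0, 0, 0]
    - [0, 0, 0, 0]

```text
clock: 11.5
position: [466.1, 0.7, 243.0]
orientation: [2.284, 2.15, 0.012]
wrist_force: [-1.5, -0.6, -1.0]
width: 0.158
```

Run:
```python
from h import *
rep(); p,y,M,s=st(); c=cam("wrist"); im,dep=eyes.capture("wrist"); np.savez("w2.npz",im=im,dep=dep,T=c[2],p=p,M=M)
P=cloud(c,dep); hsv=cv2.cvtColor(im,cv2.COLOR_RGB2HSV).astype(int)
tip=p+M@[0,0,87.9]; u=proj(c,[tip,[477,31,132],p+M@[0,0,10]]); print("tip",tip,u)
m=(hsv[...,0]>5)&(hsv[...,0]<22)&(hsv[...,1]>130)&(np.hypot(P[...,0]-477,P[...,1]-31)<45)
print(m.sum(),P[m].mean(0))
W=at_z(c,np.argwhere(m)[:,::-1],132)[:,:2]; print(cv2.minAreaRect(np.float32(W)))
x,y0=u[1].astype(int); x0=max(0,x-80);yy=max(0,y0-80); print(x0,yy)
save("w2c.png",cv2.resize(im[yy:yy+150,x0:x0+190],None,fx=4,fy=4,interpolation=cv2.INTER_CUBIC))
```

```text
t 11.5 [466.07   0.73 243.03] yaw 86.56 tilt 0.52 F [-1.49 -0.64 -0.97] w 0.158 q [-0.05 -0.36  1.86  0.    1.64  0.01]
zaxis [ 0.0089  0.0019 -1.    ] ft [0.01 0.01 0.01]
tip [466.85014349   0.89038197 155.1372112 ] [[317.81480269 214.05023876]
 [326.87707708 173.59643807]
 [317.6654283  255.85250804]]
2367 [476.57876293  32.17281437 130.90643513]
((476.5309753417969, 31.814205169677734), (44.396602630615234, 44.69568634033203), 77.29275512695312)
246 93
```

View pics/w2c.png

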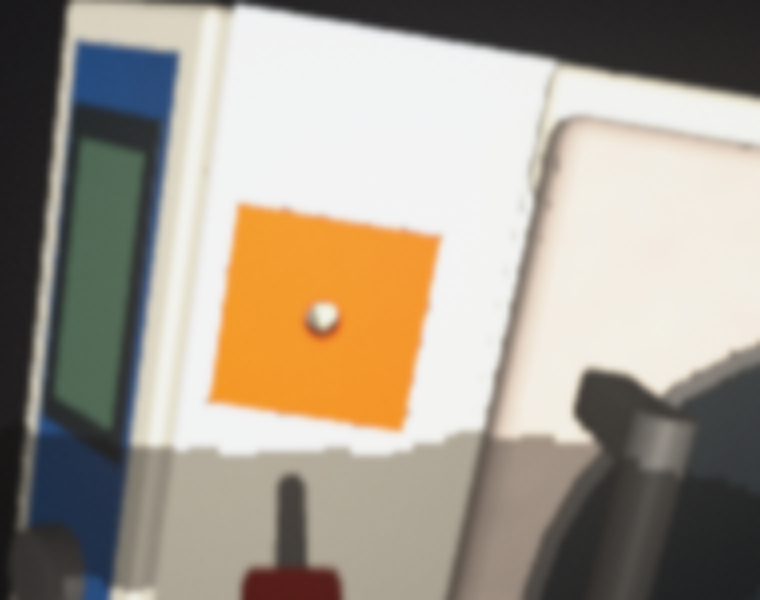

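```bash
python3 - <<'E'
from h import *
f=np.load("w2.npz"); K,d,_=cam("wrist"); c=(K,d,f["T"]); im=f["im"]; hsv=cv2.cvtColor(im,cv2.COLOR_RGB2HSV).astype(int)
m=(hsv[160:186,315:340,1]<195)|(hsv[160:186,315:340,2]<200); print(hsv[172,318:336,1:].tolist())
v,u=np.nonzero(m); print(len(u),np.ptp(u),np.ptp(v)); uv=[u.mean()+315,v.mean()+160]; print(uv)
h=at_z(c,[uv,[326.2,172.1]],132); print(h)
# tip from picture
p,M=f["p"],f["M"]; print("tip seen",at_z(c,[[318.3,214.1]],155.1))
E
python3 - <<'E'
import sys; sys.path.insert(0,'.')
from h import *
rep()
E
```

```text
[[208, 244], [208, 244], [205, 242], [193, 233], [148, 204], [81, 176], [44, 178], [31, 208], [17, 234], [14, 240], [21, 235], [48, 221], [121, 213], [192, 233], [207, 242], [207, 244], [206, 244], [207, 244]]
83 10 9
[np.float64(326.13253012048193), np.float64(171.49397590361446)]
[[476.42802989  32.94333814 132.        ]
 [476.46058907  32.39209905 132.        ]]
tip seen [[467.26054962   0.80756566 155.1       ]]
t 11.55 [466.07   0.69 243.04] yaw 86.55 tilt 0.52 F [ 0.25  0.23 -0.6 ] w 0.16 q [-0.05 -0.36  1.86  0.    1.64  0.01]
zaxis [ 0.0089  0.0019 -1.    ] ft [-0.01 -0.04 -0.04]
```

Request:
drive_tool:
  targets:
    - [0.2, 0.045, 0, 0]
    - [0.25, 0.06, 0.05, 0]
    - [0.15, 0.04, 0.08, 0]
    - [0.04, 0, 0.08, 0]
    - [0, 0, 0.07, 0]
    - [0, 0, 0, 0]
    - [0, 0, 0, 0]
    - [0, 0, 0, 0]

```text
clock: 12.55
position: [476.0, 34.6, 227.9]
orientation: [2.284, 2.151, 0.012]
wrist_force: [0.4, 0.2, -0.3]
width: 0.16
```

```bash
cat >> h.py <<'E'
def tipto(x,y):
    p,a,M,s=st(); t=p+M@[0,0,87.9]; d=np.array([x,y])-t[:2]
    print("tip",t.round(2),"move tx,ty",((d@[np.cos(a),np.sin(a)])/50).round(3),((d@[np.sin(a),-np.cos(a)])/50).round(3))
E
python3 - <<'E'
from h import *
rep(); tipto(476.05,32.7)
E
```

```text
t 12.55 [475.95  34.58 227.95] yaw 86.55 tilt 0.5 F [ 0.44  0.23 -0.26] w 0.16 q [ 0.02 -0.33  1.86  0.    1.61  0.08]
zaxis [ 0.0085  0.0018 -1.    ] ft [ 0.02 -0.01 -0.01]
tip [476.7   34.74 140.05] move tx,ty -0.041 -0.011
```

Request:
drive_tool:
  targets:
    - [-0.04, -0.01, 0, 0]
    - [0, 0, 0.04, 0]
    - [0, 0, 0.04, 0]
    - [0, 0, 0.02, 0]
    - [0, 0, 0, 0]
    - [0, 0, 0, 0]
    - [0, 0, 0, 0]
    - [0, 0, 0, 0]

```text
clock: 13.55
position: [475.4, 32.3, 222.8]
orientation: [2.284, 2.15, 0.012]
wrist_force: [0.2, 0.1, -0.7]
width: 0.161
```

Run:
```python
from h import *
rep(); tipto(476.05,32.7); c=cam("wrist"); im,dep=eyes.capture("wrist"); np.savez("w3.npz",im=im,T=c[2])
u=proj(c,[st()[0]+st()[2]@[0,0,87.9],[476.05,32.7,132]]); print(u)
x,y=u[1].astype(int); print(x-40,y-40); save("w3c.png",cv2.resize(im[y-40:y+40,x-40:x+40],None,fx=7,fy=7,interpolation=cv2.INTER_CUBIC))
```

```text
t 13.55 [475.4   32.32 222.82] yaw 86.54 tilt 0.52 F [ 0.16  0.07 -0.71] w 0.161 q [ 0.01 -0.33  1.87  0.    1.6   0.07]
zaxis [ 0.0089  0.0018 -1.    ] ft [ 0.    0.02 -0.03]
tip [476.18  32.48 134.93] move tx,ty 0.004 -0.003
[[317.78532873 214.08116717]
 [317.62288835 212.7496886 ]]
277 172
```

View pics/w3c.png

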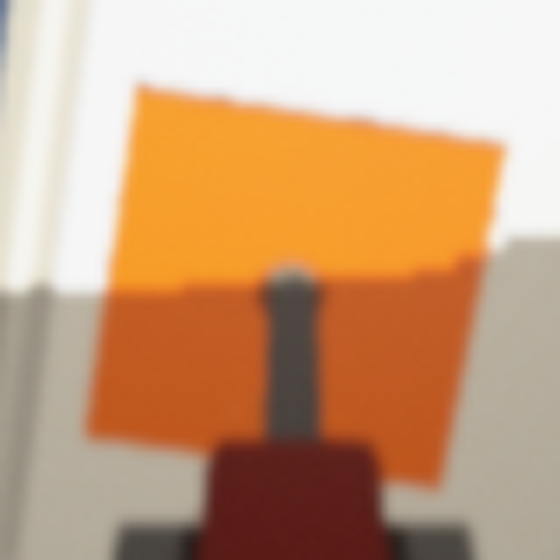

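Request:
drive_tool:
  targets:
    - [0.004, -0.003, 0.02, 0]
    - [0, 0, 0.02, 0]
    - [0, 0, 0.02, 0]
    - [0, 0, 0.015, 0]
    - [0, 0, 0.015, 0]
    - [0, 0, 0.015, 0]
    - [0, 0, 0.015, 0]
    - [0, 0, 0.015, 0]

```text
clock: 14.6
position: [475.3, 32.5, 215.6]
orientation: [2.284, 2.15, 0.012]
wrist_force: [0.1, -0.0, -0.2]
width: 0.16
```

Run:
```python
from h import *
rep(); tipto(476.05,32.7)
```

```text
t 14.6 [475.28  32.54 215.55] yaw 86.54 tilt 0.52 F [ 0.05 -0.01 -0.21] w 0.16 q [ 0.01 -0.33  1.88  0.    1.58  0.07]
zaxis [ 0.0088  0.0018 -1.    ] ft [-0.02 -0.03  0.05]
tip [476.06  32.7  127.66] move tx,ty 0.0 -0.0
```

Request:
drive_tool:
  targets:
    - [0, 0, 0.02, 0]
    - [0, 0, 0.025, 0]
    - [0, 0, 0.025, 0]
    - [0, 0, 0.025, 0]
    - [0, 0, 0.025, 0]
    - [0, 0, 0.025, 0]
    - [0, 0, 0.025, 0]
    - [0, 0, 0.02, 0]

```text
clock: 15.6
position: [475.4, 32.5, 205.3]
orientation: [2.284, 2.15, 0.012]
wrist_force: [0.0, -0.6, 0.0]
width: 0.158
```

Request:
drive_tool:
  targets:
    - [0, 0, 0.02, 0]
    - [0, 0, 0.015, 0]
    - [0, 0, 0.015, 0]
    - [0, 0, 0.015, 0]
    - [0, 0, 0.015, 0]
    - [0, 0, 0.015, 0]
    - [0, 0, 0.015, 0]
    - [0, 0, 0, 0]

```text
clock: 16.6
position: [475.4, 32.6, 199.6]
orientation: [2.284, 2.15, 0.012]
wrist_force: [0.4, -0.2, 0.5]
width: 0.156
```

Run:
```python
from h import *
rep(); tipto(476.05,32.7)
```

```text
t 16.6 [475.44  32.56 199.56] yaw 86.54 tilt 0.52 F [ 0.43 -0.16  0.49] w 0.156 q [ 0.01 -0.32  1.9   0.    1.56  0.07]
zaxis [ 0.009   0.0018 -1.    ] ft [-0.07 -0.02 -0.01]
tip [476.23  32.72 111.67] move tx,ty -0.001 -0.004
```

Request:
drive_tool:
  targets:
    - [0, -0.004, 0.012, 0]
    - [0, 0, 0.012, 0]
    - [0, 0, 0.012, 0]
    - [0, 0, 0.012, 0]
    - [0, 0, 0.012, 0]
    - [0, 0, 0.012, 0]
    - [0, 0, 0.012, 0]
    - [0, 0, 0.012, 0]

```text
clock: 17.6
position: [475.5, 32.6, 195.6]
orientation: [2.283, 2.149, 0.014]
wrist_force: [-1.2, -0.9, 4.6]
width: 0.156
```

Request:
drive_tool:
  targets:
    - [0, 0, 0.01, 0]
    - [0, 0, 0.01, 0]
    - [0, 0, 0.01, 0]
    - [0, 0, 0.01, 0]
    - [0, 0, 0.01, 0]
    - [0, 0, 0.01, 0]
    - [0, 0, 0.01, 0]
    - [0, 0, 0.01, 0]

```text
clock: 18.6
position: [475.5, 32.6, 191.7]
orientation: [2.283, 2.149, 0.014]
wrist_force: [-2.0, -0.6, 5.9]
width: 0.161
```

Run:
```python
from h import *
rep(); tipto(476.05,32.7)
```

```text
t 18.6 [475.53  32.56 191.75] yaw 86.54 tilt 0.6 F [-1.99 -0.56  5.94] w 0.161 q [ 0.01 -0.32  1.91  0.    1.54  0.07]
zaxis [ 0.0104  0.0017 -0.9999] ft [-0.05  0.54  0.  ]
tip [476.44  32.7  103.85] move tx,ty -0.001 -0.008
```

```bash
cat >> h.py <<'E'
def lid():
    c=cam("scene"); im,dep=eyes.capture("scene"); P=cloud(c,dep); X=np.array([np.cos(np.radians(-12.6)),np.sin(np.radians(-12.6))]); Y=np.array([-X[1],X[0]])
    h=np.array([525,-32.3])+145*X; lx=(P[...,:2]-h)@X; ly=(P[...,:2]-h)@Y
    m=(abs(ly)<40)&(lx>-170)&(lx<60)&(P[...,2]>120); r=np.hypot(lx,P[...,2]-130); k=m&(r>150)&(r<163)&(P[...,2]>170)
    a=np.arctan2(P[...,2]-130,-lx)[k]-.369; print("bar px",k.sum(),"lid angle",np.percentile(a,[10,50,90]).round(3),"z",P[...,2][k].max().round(0) if k.any() else None)
    return im
E
python3 - <<'E'
from h import *
lid()
E
```

```text
bar px 192 lid angle [-0.023  0.242  0.266] z 225.0
```

Request:
drive_tool:
  targets:
    - [0, 0, 0, 0]
    - [0, 0, 0, 0]
    - [0, -0.005, -0.1, 0]
    - [0, 0, -0.2, 0]
    - [0, 0, -0.2, 0]
    - [0, 0, -0.2, 0]
    - [0, 0, -0.2, 0]
    - [0, 0, -0.3, 0]

```text
clock: 19.65
position: [474.3, 32.5, 254.5]
orientation: [2.284, 2.15, 0.012]
wrist_force: [0.1, -0.9, -0.1]
width: 0.16
```

Run:
```python
from h import *
rep(); im=lid(); save("s1.png",im[100:350,220:520]); plan([st()[0]+[0,0,35],[451.5,340.4,270]],86.4,38)
```

```text
t 19.65 [474.33  32.5  254.49] yaw 86.54 tilt 0.52 F [ 0.11 -0.88 -0.14] w 0.16 q [ 0.01 -0.34  1.82  0.    1.65  0.07]
zaxis [ 0.009   0.0018 -1.    ] ft [-0.05 -0.02 -0.  ]
bar px 193 lid angle [-0.019  0.248  0.275] z 227.0
[[0.0,0.0,-0.7,0.03],[0.751,-0.105,0.054,-0.0],[0.751,-0.105,0.054,-0.0],[0.751,-0.105,0.054,-0.0],[0.751,-0.105,0.054,-0.0],[0.751,-0.105,0.054,-0.0],[0.751,-0.105,0.054,-0.0],[0.751,-0.105,0.054,-0.0]]
[[0.751,-0.105,0.054,-0.0],[0.11,-0.015,0.008,-0.0],[0.0,0.0,0.0,0.0],[0.0,0.0,0.0,0.0],[0.0,0.0,0.0,0.0],[0.0,0.0,0.0,0.0],[0.0,0.0,0.0,0.0],[0.0,0.0,0.0,0.0]]
```

View pics/s1.png

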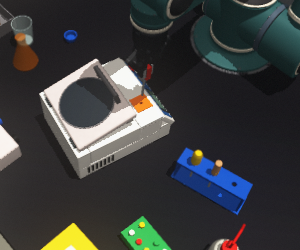

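Request:
drive_tool:
  targets:
    - [0, 0, -0.5, 0]
    - [0.4, -0.05, 0, 0]
    - [0.85, -0.11, 0, 0]
    - [0.85, -0.11, 0, 0]
    - [0.85, -0.11, 0, 0]
    - [0.85, -0.11, 0, 0]
    - [0.85, -0.11, 0, 0]
    - [0.85, -0.11, 0, 0]

```text
clock: 20.7
position: [456.0, 315.5, 287.2]
orientation: [2.286, 2.141, 0.021]
wrist_force: [1.8, -0.9, 0.2]
width: 0.161
```

Run:
```python
from h import *
rep(); tipto(451.8,340.5)
```

```text
t 20.7 [456.02 315.46 287.2 ] yaw 86.26 tilt 0.93 F [ 1.76 -0.88  0.23] w 0.161 q [ 0.56 -0.17  1.63 -0.01  1.66  0.63]
zaxis [ 0.0161  0.0024 -0.9999] ft [-0.04  0.01  0.03]
tip [457.44 315.68 199.31] move tx,ty 0.488 -0.145
```

Request:
drive_tool:
  targets:
    - [0.25, -0.08, 0, 0]
    - [0.15, -0.05, 0.2, 0]
    - [0.05, -0.01, 0.5, 0]
    - [0, 0, 0.5, 0]
    - [0, 0, 0.4, 0]
    - [0, 0, 0.2, 0]
    - [0, 0, 0, 0]
    - [0, 0, 0, 0]

```text
clock: 21.7
position: [452.1, 338.7, 193.8]
orientation: [2.286, 2.141, 0.022]
wrist_force: [-0.4, -0.3, 0.1]
width: 0.163
```

Run:
```python
from h import *
rep(); tipto(451.8,340.5); p,a,M,s=st(); c=cam("wrist"); im,dep=eyes.capture("wrist")
u=proj(c,[p+M@[0,0,87.9],[451.3,340.6,85]]); print(u); x,y=u[1].astype(int); print(x-60,y-60)
save("w4.png",cv2.resize(im[y-60:y+60,x-60:x+60],None,fx=5,fy=5,interpolation=cv2.INTER_CUBIC))
```

```text
t 21.7 [452.08 338.71 193.79] yaw 86.25 tilt 0.97 F [-0.43 -0.29  0.06] w 0.163 q [ 0.6  -0.12  1.74 -0.01  1.51  0.67]
zaxis [ 0.0167  0.0023 -0.9999] ft [-0.01 -0.   -0.01]
tip [453.55 338.91 105.9 ] move tx,ty 0.029 -0.037
[[317.83082064 214.05560596]
 [314.92684792 205.36806261]]
254 145
```

View pics/w4.png

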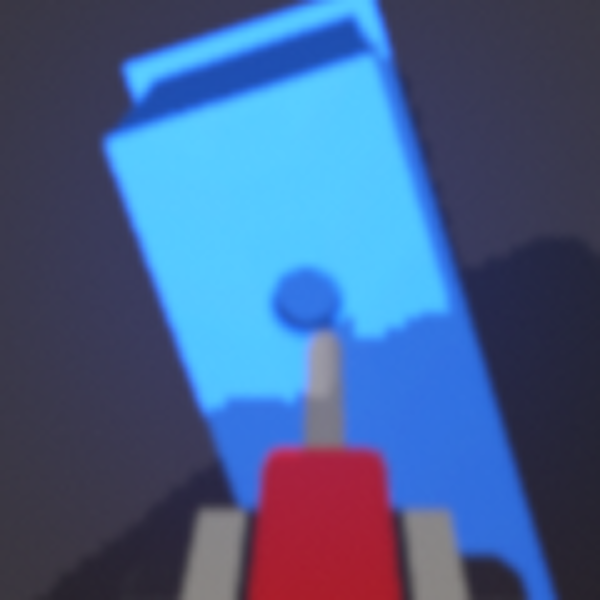

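Request:
drive_tool:
  targets:
    - [0.04, -0.05, 0, 0]
    - [0, 0, 0.1, 0]
    - [0, 0, 0.2, 0]
    - [0, 0, 0.2, 0]
    - [0, 0, 0.1, 0]
    - [0, 0, 0, 0]
    - [0, 0, 0, 0]
    - [0, 0, 0, 0]

```text
clock: 22.75
position: [450.3, 341.4, 162.5]
orientation: [2.285, 2.141, 0.023]
wrist_force: [0.1, -0.4, -0.1]
width: 0.159
```

Run:
```python
from h import *
rep(); tipto(451.3,340.9)
```

```text
t 22.75 [450.28 341.39 162.51] yaw 86.26 tilt 1.03 F [ 0.06 -0.43 -0.1 ] w 0.159 q [ 0.61 -0.11  1.78 -0.01  1.46  0.67]
zaxis [ 0.0177  0.0029 -0.9998] ft [0.03 0.02 0.01]
tip [451.84 341.65  74.62] move tx,ty -0.016 -0.01
```

Request:
drive_tool:
  targets:
    - [-0.015, -0.01, 0.1, 0]
    - [0, -0.005, 0.3, 0]
    - [0, -0.005, 0.3, 0]
    - [0, -0.005, 0.3, 0]
    - [0, -0.003, 0.2, 0]
    - [0, 0, 0.08, 0]
    - [0, 0, 0, 0]
    - [0, 0, 0, 0]

```text
clock: 23.75
position: [449.8, 340.8, 93.5]
orientation: [2.285, 2.141, 0.022]
wrist_force: [0.2, -0.4, -1.0]
width: 0.158
```

Run:
```python
from h import *
rep(); tipto(451.3,340.9)
```

```text
t 23.75 [449.76 340.8   93.49] yaw 86.26 tilt 0.99 F [ 0.17 -0.42 -0.95] w 0.158 q [ 0.61 -0.06  1.85 -0.01  1.34  0.67]
zaxis [ 0.0172  0.0025 -0.9998] ft [-0.03  0.04 -0.05]
tip [451.27 341.02   5.61] move tx,ty -0.002 0.001
```

Request:
drive_tool:
  targets:
    - [0, 0, 0.008, 0]
    - [0, 0, 0, 0]
    - [0, 0, 0, 0]
    - [0, 0, 0, 0]
    - [0, 0, 0, 0]
    - [0, 0, 0, 0]
    - [0, 0, 0, 0]
    - [0, 0, 0, 0]
  hand: 45

```text
clock: 24.75
position: [450.1, 341.0, 94.1]
orientation: [2.285, 2.141, 0.025]
wrist_force: [-1.1, 0.2, -1.2]
width: 0.451
```

Request:
drive_tool:
  targets:
    - [0, 0, -0.1, 0]
    - [0, 0.005, -0.3, 0]
    - [0, 0.01, -0.5, 0]
    - [0, 0.01, -0.6, 0]
    - [0, 0.01, -0.7, 0]
    - [0, 0.01, -0.7, 0]
    - [0, 0, -0.7, 0]
    - [0, 0, -0.5, 0]

```text
clock: 25.75
position: [447.6, 339.5, 311.7]
orientation: [2.285, 2.141, 0.028]
wrist_force: [-0.5, 0.9, -0.7]
width: 0.45
```

Run:
```python
from h import *
rep(); c=cam("wrist"); im,dep=eyes.capture("wrist")
u=proj(c,[[451.3,340.6,130]])[0].astype(int); x,y=u; print(u)
y0=max(0,y-60); save("w5.png",cv2.resize(im[y0:y0+130,x-65:x+65],None,fx=4,fy=4,interpolation=cv2.INTER_CUBIC)); im=lid()
# lid bar hover: jaw y along centrifuge x (angle -12.6) -> tool x at 77.4
a=.25; th=.369+a; X=np.array([np.cos(np.radians(-12.6)),np.sin(np.radians(-12.6))]); h=np.array([525,-32.3])+145*X; b=h-155*np.cos(th)*X; print("hinge",h,"bar",b,130+155*np.sin(th))
plan([[450,330,330],[*b,330]],77.4,38)
```

```text
t 25.75 [447.61 339.49 311.72] yaw 86.26 tilt 1.19 F [-0.48  0.92 -0.68] w 0.45 q [ 0.61 -0.15  1.58 -0.01  1.7   0.67]
zaxis [ 0.0202  0.0047 -0.9998] ft [-0.05  0.01 -0.05]
[317 188]
bar px 197 lid angle [-0.017  0.253  0.275] z 228.0
hinge [666.50793048 -63.93077   ] bar [543.3070682  -36.39211457] 219.93425371330358
[[-0.193,0.052,-0.335,1.0],[-0.699,0.297,-0.0,0.77],[-0.678,0.344,-0.0,-0.0],[-0.678,0.344,-0.0,-0.0],[-0.678,0.344,-0.0,-0.0],[-0.678,0.344,-0.0,-0.0],[-0.678,0.344,-0.0,-0.0],[-0.678,0.344,-0.0,-0.0]]
[[-0.678,0.344,-0.0,-0.0],[-0.678,0.344,-0.0,-0.0],[-0.644,0.326,-0.0,-0.0],[0.0,0.0,0.0,0.0],[0.0,0.0,0.0,0.0],[0.0,0.0,0.0,0.0],[0.0,0.0,0.0,0.0],[0.0,0.0,0.0,0.0]]
```

View pics/w5.png

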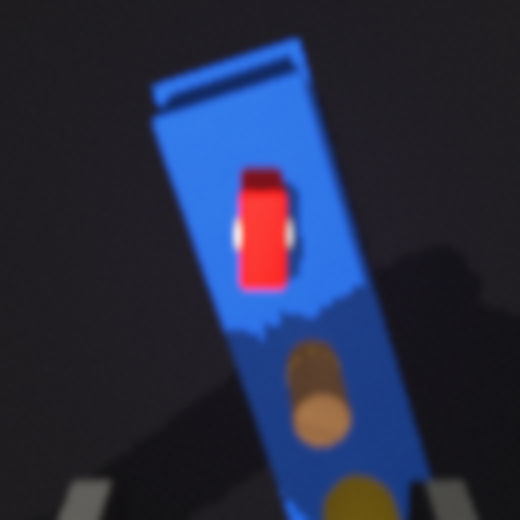

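Request:
drive_tool:
  targets:
    - [-0.2, 0.05, -0.3, 1]
    - [-0.7, 0.3, 0, 0.77]
    - [-0.8, 0.4, 0, 0]
    - [-0.8, 0.4, 0, 0]
    - [-0.8, 0.4, 0, 0]
    - [-0.8, 0.4, 0, 0]
    - [-0.8, 0.4, 0, 0]
    - [-0.8, 0.4, 0, 0]

```text
clock: 26.85
position: [522.3, 24.7, 329.8]
orientation: [2.444, 1.959, 0.035]
wrist_force: [1.0, 0.7, 0.9]
width: 0.452
```

Run:
```python
from h import *
rep(); plan([[543.3,-36.4,300]],77.4,35)
```

```text
t 26.85 [522.27  24.69 329.83] yaw 77.42 tilt 1.4 F [1.02 0.68 0.91] w 0.452 q [-0.01 -0.24  1.62  0.01  1.73  0.22]
zaxis [ 0.0235  0.0069 -0.9997] ft [ 0.   -0.08  0.01]
[[-0.541,0.333,0.293,0.0],[-0.541,0.333,0.293,-0.0],[-0.018,0.011,0.01,-0.0],[0.0,0.0,0.0,0.0],[0.0,0.0,0.0,0.0],[0.0,0.0,0.0,0.0],[0.0,0.0,0.0,0.0],[0.0,0.0,0.0,0.0]]
```

Request:
drive_tool:
  targets:
    - [-0.45, 0.3, 0.15, 0]
    - [-0.4, 0.25, 0.2, 0]
    - [-0.2, 0.1, 0.2, 0]
    - [0, 0, 0, 0]
    - [0, 0, 0, 0]
    - [0, 0, 0, 0]
    - [0, 0, 0, 0]
    - [0, 0, 0, 0]

```text
clock: 27.85
position: [542.7, -35.7, 303.2]
orientation: [2.445, 1.956, 0.037]
wrist_force: [-1.0, 0.9, 0.1]
width: 0.45
```

Run:
```python
from h import *
rep(); c=cam("wrist"); im,dep=eyes.capture("wrist"); print(proj(c,[[543.3,-36.4,226]])); save("w6.png",im[60:]); plan([[543.3,-36.4,250],[543.3,-36.4,204]],77.4,20)
lid()
```

```text
t 27.85 [542.73 -35.74 303.21] yaw 77.33 tilt 1.48 F [-0.99  0.92  0.11] w 0.45 q [-0.12 -0.2   1.63  0.01  1.68  0.1 ]
zaxis [ 0.0248  0.0071 -0.9997] ft [-0.01  0.05 -0.06]
[[316.75481583 219.97003592]]
[[-0.004,0.005,0.4,-0.01],[-0.004,0.005,0.4,-0.0],[-0.003,0.003,0.264,-0.0],[0.0,0.0,0.4,-0.0],[0.0,0.0,0.4,-0.0],[0.0,0.0,0.12,-0.0],[0.0,0.0,0.0,0.0],[0.0,0.0,0.0,0.0]]
bar px 197 lid angle [-0.019  0.252  0.275] z 227.0
```

View pics/w6.png

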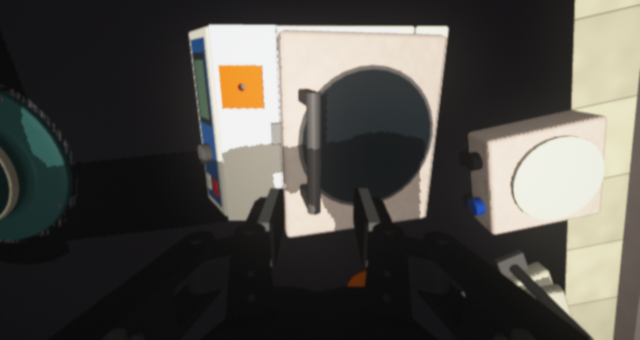

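Request:
drive_tool:
  targets:
    - [-0.005, 0, 0.4, 0]
    - [0, -0.01, 0.4, 0]
    - [0, -0.01, 0.4, 0]
    - [0, -0.01, 0.4, 0]
    - [0, -0.01, 0.3, 0]
    - [0, 0, 0.07, 0]
    - [0, 0, 0, 0]
    - [0, 0, 0, 0]

```text
clock: 28.95
position: [542.6, -34.9, 196.2]
orientation: [2.447, 1.957, 0.035]
wrist_force: [-0.2, 0.1, 0.5]
width: 0.451
```

Request:
drive_tool:
  targets:
    - [0, 0, 0, 0]
    - [0, 0, 0, 0]
    - [0, 0, 0, 0]
    - [0, 0, 0, 0]
    - [0, 0, 0, 0]
    - [0, 0, 0, 0]
    - [0, 0, 0, 0]
    - [0, 0, 0, 0]
  hand: 22
  newtons: 20

```text
clock: 29.95
position: [543.1, -35.0, 197.5]
orientation: [2.446, 1.956, 0.037]
wrist_force: [-0.4, -0.1, 0.3]
width: 0.221
```

```bash
cat >> h.py <<'E'
def arc(a1,n,dx=0.,zoff=-16.,ly=-4.):
    X=np.array([np.cos(np.radians(-12.6)),np.sin(np.radians(-12.6))]); h=np.array([525,-32.3])+145*X
    p,yw,M,s=st(); th=.369+a1; lx=(p[:2]-h)@X
    a0=np.arctan2(p[2]-zoff-130,-(lx-dx))-.369; print("a now",a0, "r",np.hypot(p[2]-zoff-130,lx-dx))
    rows=[]; L=(lx,p[2])
    for a in np.linspace(a0,a1,n+1)[1:]:
        t=.369+a; q=(-155*np.cos(t)+dx,130+155*np.sin(t)+zoff); d=np.r_[(q[0]-L[0])*X,q[1]-L[1]]; L=q
        rows.append((M.T@d/50).round(3).tolist()+[0])
    for i in range(0,n,8): print(str(rows[i:i+8]))
E
python3 - <<'E'
from h import *
rep(); arc(1.27,32)
E
```

```text
t 29.95 [543.08 -34.96 197.54] yaw 77.31 tilt 1.47 F [-0.39 -0.06  0.34] w 0.221 q [-0.12 -0.18  1.78  0.01  1.51  0.1 ]
zaxis [ 0.0246  0.0071 -0.9997] ft [-0.01 -0.   -0.02]
a now 0.21363613895727251 r 151.8201369152847
[[0.001, 0.007, -0.119, 0], [0.001, 0.062, -0.081, 0], [0.001, 0.065, -0.079, 0], [0.001, 0.068, -0.077, 0], [0.001, 0.07, -0.075, 0], [0.001, 0.072, -0.072, 0], [0.001, 0.075, -0.07, 0], [0.001, 0.077, -0.067, 0]]
[[0.001, 0.079, -0.065, 0], [0.001, 0.081, -0.062, 0], [0.001, 0.083, -0.059, 0], [0.001, 0.085, -0.057, 0], [0.001, 0.087, -0.054, 0], [0.001, 0.089, -0.051, 0], [0.001, 0.09, -0.048, 0], [0.001, 0.092, -0.045, 0]]
[[0.001, 0.093, -0.042, 0], [0.001, 0.095, -0.039, 0], [0.001, 0.096, -0.036, 0], [0.001, 0.097, -0.032, 0], [0.001, 0.098, -0.029, 0], [0.001, 0.099, -0.026, 0], [0.0, 0.1, -0.023, 0], [0.0, 0.1, -0.019, 0]]
[[0.0, 0.101, -0.016, 0], [0.0, 0.102, -0.013, 0], [0.0, 0.102, -0.009, 0], [0.0, 0.102, -0.006, 0], [0.0, 0.102, -0.003, 0], [0.0, 0.102, 0.001, 0], [0.0, 0.102, 0.004, 0], [0.0, 0.102, 0.008, 0]]
```

Request:
drive_tool:
  targets:
    - [0, 0.02, -0.1, 0]
    - [0, 0.06, -0.08, 0]
    - [0, 0.065, -0.08, 0]
    - [0, 0.07, -0.077, 0]
    - [0, 0.07, -0.075, 0]
    - [0, 0.07, -0.072, 0]
    - [0, 0.075, -0.07, 0]
    - [0, 0.077, -0.067, 0]

```text
clock: 30.95
position: [568.4, -40.9, 232.1]
orientation: [2.446, 1.956, 0.037]
wrist_force: [-1.9, 0.3, 1.5]
width: 0.22
```

Run:
```python
from h import *
rep(); lid(); arc(1.27,24,3)
```

```text
t 30.95 [568.44 -40.91 232.14] yaw 77.32 tilt 1.46 F [-1.88  0.31  1.52] w 0.22 q [-0.12 -0.13  1.68  0.01  1.56  0.1 ]
zaxis [ 0.0244  0.0075 -0.9997] ft [0.07 0.26 0.04]
bar px 200 lid angle [0.222 0.475 0.598] z 275.0
a now 0.48503389887402926 r 157.20084841603006
[[0.001, 0.107, -0.03, 0], [0.001, 0.081, -0.061, 0], [0.001, 0.083, -0.058, 0], [0.001, 0.085, -0.056, 0], [0.001, 0.087, -0.053, 0], [0.001, 0.088, -0.05, 0], [0.001, 0.09, -0.047, 0], [0.001, 0.091, -0.044, 0]]
[[0.001, 0.093, -0.041, 0], [0.001, 0.094, -0.038, 0], [0.001, 0.095, -0.035, 0], [0.001, 0.096, -0.032, 0], [0.001, 0.097, -0.029, 0], [0.0, 0.098, -0.025, 0], [0.0, 0.099, -0.022, 0], [0.0, 0.1, -0.019, 0]]
[[0.0, 0.1, -0.016, 0], [0.0, 0.101, -0.012, 0], [0.0, 0.101, -0.009, 0], [0.0, 0.101, -0.006, 0], [0.0, 0.101, -0.002, 0], [0.0, 0.101, 0.001, 0], [0.0, 0.101, 0.004, 0], [0.0, 0.101, 0.008, 0]]
```

Lid is following, with low force (about 2 N).

Request:
drive_tool:
  targets:
    - [0, 0.1, -0.04, 0]
    - [0, 0.08, -0.06, 0]
    - [0, 0.083, -0.058, 0]
    - [0, 0.085, -0.056, 0]
    - [0, 0.087, -0.053, 0]
    - [0, 0.088, -0.05, 0]
    - [0, 0.09, -0.047, 0]
    - [0, 0.09, -0.044, 0]

```text
clock: 32.0
position: [605.0, -49.5, 254.7]
orientation: [2.446, 1.956, 0.037]
wrist_force: [-0.5, 0.5, 0.7]
width: 0.22
```

Request:
drive_tool:
  targets:
    - [0, 0.093, -0.041, 0]
    - [0, 0.094, -0.038, 0]
    - [0, 0.095, -0.035, 0]
    - [0, 0.096, -0.032, 0]
    - [0, 0.097, -0.029, 0]
    - [0, 0.098, -0.025, 0]
    - [0, 0.099, -0.022, 0]
    - [0, 0.1, -0.019, 0]

```text
clock: 33.0
position: [645.1, -58.7, 268.4]
orientation: [2.446, 1.956, 0.037]
wrist_force: [-0.8, 0.7, 1.4]
width: 0.217
```

Run:
```python
from h import *
rep(); lid(); arc(1.27,8,3)
```

```text
t 33.0 [645.09 -58.72 268.42] yaw 77.31 tilt 1.47 F [-0.82  0.66  1.44] w 0.217 q [-0.13  0.03  1.47  0.01  1.62  0.09]
zaxis [ 0.0247  0.0073 -0.9997] ft [0.06 0.13 0.01]
bar px 295 lid angle [0.555 0.951 1.084] z 293.0
a now 1.0437536705889625 r 156.36740745043898
[[-0.0, 0.091, 0.016, 0], [0.0, 0.087, -0.008, 0], [0.0, 0.087, -0.006, 0], [0.0, 0.088, -0.003, 0], [0.0, 0.088, -0.001, 0], [0.0, 0.088, 0.002, 0], [0.0, 0.088, 0.004, 0], [0.0, 0.087, 0.007, 0]]
```

Request:
drive_tool:
  targets:
    - [0, 0.09, 0.005, 0]
    - [0, 0.09, 0, 0]
    - [0, 0.09, 0, 0]
    - [0, 0.09, 0, 0]
    - [0, 0.09, 0, 0]
    - [0, 0.09, 0.003, 0]
    - [0, 0.09, 0.005, 0]
    - [0, 0, 0, 0]

```text
clock: 34.05
position: [678.5, -66.3, 268.1]
orientation: [2.446, 1.956, 0.037]
wrist_force: [0.2, -0.2, 0.4]
width: 0.22
```

Run:
```python
from h import *
rep(); lid(); arc(1.27,8,3)
```

```text
t 34.05 [678.52 -66.34 268.09] yaw 77.31 tilt 1.46 F [ 0.18 -0.22  0.43] w 0.22 q [-0.14  0.11  1.39  0.01  1.62  0.08]
zaxis [ 0.0244  0.0072 -0.9997] ft [ 0.06 -0.02 -0.01]
bar px 287 lid angle [0.771 1.154 1.298] z 293.0
a now 1.2610301156923207 r 154.4438365785033
[[0.0, 0.004, -0.011, 0], [0.0, 0.003, 0.0, 0], [0.0, 0.003, 0.0, 0], [0.0, 0.003, 0.0, 0], [0.0, 0.003, 0.0, 0], [0.0, 0.003, 0.0, 0], [0.0, 0.003, 0.0, 0], [0.0, 0.003, 0.0, 0]]
```

Request:
drive_tool:
  targets:
    - [0, -0.05, 0, 0]
    - [0, 0, 0, 0]
    - [0, 0.002, -0.1, 0]
    - [0, 0.005, -0.2, 0]
    - [0, 0.007, -0.3, 0]
    - [0, 0.012, -0.5, 0]
    - [0, 0.012, -0.5, 0]
    - [0, 0.01, -0.5, 0]

```text
clock: 35.1
position: [674.9, -67.0, 379.4]
orientation: [2.445, 1.956, 0.037]
wrist_force: [0.3, -1.0, 0.1]
width: 0.222
```

Request:
drive_tool:
  targets:
    - [0, 0, -0.4, 0]
    - [0, -0.2, -0.3, 0]
    - [0, -0.5, 0, 0]
    - [0, -0.7, 0, 0]
    - [0, -0.7, 0, 0]
    - [0, -0.7, 0, 0]
    - [0, -0.3, 0, 0]
    - [0, 0, 0, 0]

```text
clock: 36.1
position: [515.5, -31.7, 419.5]
orientation: [2.441, 1.952, 0.046]
wrist_force: [0.0, 0.6, 0.1]
width: 0.225
```

Run:
```python
from h import *
rep(); im=lid(); save("s2.png",im[60:390,180:560])
for k in("scene",): P=cloud(cam(k),eyes.capture(k)[1])
X=np.array([np.cos(np.radians(-12.6)),np.sin(np.radians(-12.6))]); h=np.array([525,-32.3])+145*X
lx=(P[...,:2]-h)@X; ly=(P[...,:2]-h)@np.array([-X[1],X[0]]); m=(abs(ly)<110)&(abs(lx)<70)&(P[...,2]>170)&(P[...,2]<310)
r=np.hypot(lx,P[...,2]-130); print(m.sum(), P[...,2][m].max(), np.percentile(lx[m&(P[...,2]>275)],[5,50,95]))
e=m&(abs(ly)>70); print("slope angle", np.pi/2-np.polyfit(P[...,2][e]-130,-lx[e],1)[0] if e.sum()>20 else None)
```

```text
t 36.1 [515.49 -31.68 419.48] yaw 77.32 tilt 1.92 F [0.02 0.56 0.14] w 0.225 q [-0.12 -0.23  1.47  0.01  1.87  0.11]
zaxis [ 0.033   0.0061 -0.9994] ft [ 0.02 -0.02  0.01]
bar px 315 lid angle [0.777 1.031 1.288] z 293.0
2704 298.1457466348767 [-45.9343505  -29.17930911  12.95542233]
slope angle 1.225405992584169
```

View pics/s2.png

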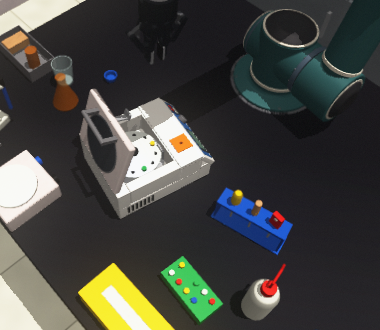

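Request:
drive_tool:
  targets:
    - [0, 0, 0, 0]
    - [0, 0, 0, 0]
    - [0, 0, 0, 0]
    - [0, 0, 0, 0]
    - [0, 0, 0, 0]
    - [0, 0, 0, 0]
    - [0, 0, 0, 0]
    - [0, 0, 0, 0]

```text
clock: 37.2
position: [518.5, -32.5, 417.3]
orientation: [2.444, 1.953, 0.042]
wrist_force: [0.1, 0.2, 0.3]
width: 0.219
```

Run:
```python
from h import *
c=cam("scene"); im,dep=eyes.capture("scene"); P=cloud(c,dep)
def red(im,P):
    h=cv2.cvtColor(im,cv2.COLOR_RGB2HSV).astype(int); m=(abs(P[...,0]-460)<60)&(abs(P[...,1]-285)<110)&(P[...,2]>92)&((h[...,0]<6)|(h[...,0]>172))&(h[...,1]>90)
    return np.median(P[m],0).round(1),P[m].max(0).round(1)
f=np.load("scene0.npz"); print(red(f["im"],cloud(c,f["dep"])),red(im,P)); lid()
for k in "wash_bottle beaker flask blue_cap screwdriver_grip scriber_grip".split():
    for r in spotter.recognise("scene",k)[:2]: print(k,round(r["p"],2),np.round(r["bbox"],1))
print(finish_job())
```

```text
(array([455.9, 342.2, 125.3]), array([461.5, 354.2, 132.9])) (array([455.4, 342.3, 124.5]), array([461. , 354.7, 134.1]))
bar px 319 lid angle [0.781 1.032 1.289] z 293.0
wash_bottle 0.91 [441.9 357.8  36.1  47.5]
wash_bottle 0.5 [458.5 278.8  19.   15.8]
beaker 0.96 [238.9 129.4  20.3  27.6]
flask 0.88 [244.3 152.6  18.2  40.3]
screwdriver_grip 0.59 [417.9 258.4  14.9  11.5]
scriber_grip 0.66 [454.5 282.6  15.6  27.9]
scriber_grip 0.41 [435.9 273.9  19.1  28.6]
the job is handed in; nothing more can be done
None
```

I handed the job in at about 38 s. The latch has let go, the pin is back in its own rack hole, and the lid stands open. `finish_job` gives no verdict, so what follows is from my own checks.

- **Latch release:** The tip went into the access hole on the first try. I pressed until the latch let go, about 28 mm below the plate's face, and the highest reading was about 6 N. Forces were only read at the end of each move. The cameras then showed the lid sprung up to about 0.25 rad.
- **Pin:** It stands upright in its rack hole, and its handle is within about 1 mm of where it started.
- **Lid:** I swung it up by its bar with a loose grip and about 2 N. A fit to the lid's surface gives about 1.23 rad and the finger position about 1.26 rad.
- **Check that disagreed:** My script that finds the bar gave a median of 1.03 rad at the end, with a spread of 0.78 to 1.29. The open lid's own surface falls inside its search zone, so I did not trust it.
- **Everything else:** The flask, beaker and wash bottle were found within a few pixels of where they started. The screwdriver matched too, with modest confidence. For the scriber, the network's best match was actually the pin, so I went by the picture, where it stands in place. It did not find the blue cap in the last image, but the cap was visible in its place in the picture before it.
- **Arm:** It ended raised clear of everything, touching nothing. The tool had drifted to a tilt of 1 to 2°, which did no harm.

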